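# Snap the blue pipe clip shut with its pliers

## Task

Two small water-filter valves are being made up on the worktop, each with an open snap clip round its pipe and a pair of clip pliers already standing with its jaws over the clip. Squeeze the handles of the blue-handled pliers together until the blue clip clicks shut, then let go so that the pliers spring open again. Leave the red pliers and the red clip open as they are, and do not disturb the salt shaker, the scissors or the tin.

Things in the scene. Friction and masses are not known exactly. Their poses are not given: they have to be found in the camera images.
- blue_tool: blue-handled pliers held level in a fixed grey stand. Origin on the pivot, 60 mm above the worktop; x from handles to jaws, z up. Handles: round bars 11 mm thick at z = 0, from x = -53 to -140 mm, left and right of the x axis, free below. Outside width, open: 51 mm at x = -100 (39 at -55, 61 at the ends); shut: 26 mm. Squeeze across y at about x = -100, from above.
- red_tool: red-handled pliers and stand, same as the blue, to be left alone. Both stands: base 160x70x10 mm from x = -50 to 110 mm of the pliers' frame; pivot nut 12 mm above the origin; jaws reach x = 56 mm; white pipe, 22 mm thick, at x = 80 mm with the clip round it, its top 92 mm above the worktop.
- blue_grip (a joint): turn of each blue handle, rad: 0 = open, 0.125 = squeezed shut to the stop; the clip snaps over at about 0.09. Both handles move together about the fixed pivot; about 5 N on each handle, or 10 N on one, 100 mm from the pivot makes the clip click. A weak spring opens the pliers again when let go.
- blue_snap (a joint): turn of each half of the blue clip, rad: 0 = open (about 14 mm between the ear tips), 0.11 = clicked shut, where it stays by itself. Below about 0.07 it springs back open.
- red_grip (a joint): the same for the red pliers; stays near 0
- red_snap (a joint): the same for the red clip; stays near 0
- salt_shaker: small grey salt shaker, 44 mm thick, 90 mm high, standing; origin at the centre of its underside
- scissors: orange-handled kitchen scissors lying flat, 87x199x9 mm; origin under the middle, long side along y
- tin_tuna: low golden tin, 86 mm across, 40 mm high, standing; origin at the centre of its underside

How it is judged:
By the outcome, as a careful person would: the job done as asked, in the order asked, and still so for the second after the job is handed in, with the robot touching nothing.
It also fails if it takes over 32 s, if anything falls off the work surface, if the arm or the gripper's body presses on something with over 40 N, if the wrist force passes 120 N, or if a joint passes its speed limit or range.

## Robot

A 6-joint arm with a two-finger parallel gripper is mounted at the origin on a cart in front of the work surface, level with it; the furniture and walls round the work are solid. World frame = base frame: x ahead of the robot, y to its left, z up, the work surface at z = 0. Lengths are in mm, angles in rad, forces in N, time in s.
With the tool pointing down it reaches from about 350 to 975 mm from the base axis. Payload 17.4 kg.
Tool frame: the origin (TCP) lies midway between the tips of the shut fingers; the grasp point (between the pads) lies 19 mm behind it; z points along the fingers, y is the line along which they close (so a half turn about z gives the same grasp; the last joint's range is limited). The gripper opens to 85 mm and grips with 20 to 120 N. Pads are 22 mm wide; open, the fingers measure 114 mm over their backs; the gripper's body (76 mm by 85 mm) begins 54 mm behind the grasp point. The pads swing forward as they close: fully open they stand 13 mm farther back than shut.
Start: joints at [1.216, 0.116, 1.442, -0, 1.584, -0.038], TCP at [210.289, 641.413, 231.303] pointing down, gripper open.
Joint ranges: [-2.83, 2.83], [-0.83, 2.19], [0.07, 2.5], [-1.14, 4.28], [0.01, 3], [-2.97, 2.97]. Speed limits (rad/s): [1.89, 1.89, 2.22, 3.14, 3.14, 3.14].

## Interface

Orientations are given as a unit quaternion [w, x, y, z].
In Python, from rig import readout, get_image, camera_model, arm, models gives the robot as it stands. The module is installed in compiled form; this text tells all that it offers.
- The arm moves only by the tool step_arm, never from a script. Its argument "commands" is a list of rows, each an object of numbers: "dx", "dy", "dz": the shift along the world's x, y, z in m; "spin": the turn about the world's z in rad; "fingers": the closure, from 0 (fully open) to 1 (shut). In form: [{"dx": .., "dy": .., "dz": .., "spin": .., "fingers": ..}, ...]. A call has 1 to 5 rows; each row shifts and turns the commanded pose from where the row before left it; what a row does not reach is not made up. A row lasts 1/12 s, in which the tool goes at most 41.7 mm and 7.16 degrees, less where a joint would pass 70% of its speed; a pose out of reach is approached as far as the arm can. A call is refused whole if a number of a shift passes 0.0417 or a number of a turn 0.125, either way. A call with a gripper value outside its range is refused whole. The fingers move at their own pace and stop on an object; "force" is the grip in N (left out, the last holds). Time passes only in rows, so rows that do not move let the fingers close. It gives the time, the measured TCP pose, the force, the opening and the grip force at its end, in the units of the state.
- readout.state(): the state, without advancing time (a new reading comes with each control period).
- get_image(name): name is "side" or "top" or "wrist"; returns the picture (480x640x3 uint8, blue, green, red); there is no depth.
- camera_model(name): a dict with "camera_matrix" (3x3 intrinsics, pixels), "cam_to_world" (4x4, takes a point from camera to world coordinates). Camera axes: x right, y down, z forward; pixel columns grow to the right and rows downward; lengths in mm; the calibration is good to about 2 mm. The wrist camera is an equidistant fisheye: a pixel r from the principal point sees the ray r / f radians off the axis. A picture is of the moment at which its call begins: read the wrist's pose just before it. camera_model takes no time and is no camera call; for the wrist camera it gives the pose at the moment of the call.
- arm.hand_in(): hands the job in; it is judged then, once.
Trained networks look in the newest picture that a camera, given by its name, has taken for a name from the list of things; names that differ only in an ending like _2 or _b are one class to them, and where a whole thing is asked for, a point or a joint stands for the part that bears it (a point fixed in the world has none). Each returns a list of dicts, best first, with "conf" (0 to 1); they miss things now and then, are a little off and sometimes report something else, mostly with a low value. They report only what shows in the picture. A call takes as long as a camera call.
- models.search_frame(camera, thing): "bbox" ([left, top, right, bottom] in pixels, round what is visible of it).
- models.trace(camera, thing): "mask" (480x640 bool, what is visible of it) and "bbox" ([left, top, right, bottom] in pixels, round what is visible of it).
- models.mark_of(camera, thing): "pixel" ([column, row] in pixels: a listed point, or the origin of a listed thing).
The state is a dict: "t": time; "q": joint angles; "qvel": joint speeds; "joint_torque": joint torques, N m; "eef_pos": TCP position; "tcp_rot": TCP orientation; "contact_force": force on the tool from outside, world axes, zero at the start; "torque": the same for the moment, N m; "gripper_width": finger opening in mm; "gripper_force": force on a finger pad.
Only numpy, scipy, OpenCV 4.12 (cv2) and the standard library are available. Lean on these libraries where they do the work, as an engineer would, in place of code of your own. Each camera call takes 0.05 s, during which the arm holds its last target. There are 200 camera calls.

## Working session

There is one attempt and no reset: what is moved stays moved. The work goes in short steps, Python scripts to look and compute and a tool call to move; the robot and the scene stay as the last step left them, time stands still between calls to the robot, and variables do not carry over. Pictures are saved under pics/ and viewed, at most 10 in all, crops included, and the job is handed in when it is done.

Besides the shell and the picture viewer there is one more tool, called after ">>>" in YAML: its name, and indented under it one key for each argument. step_arm: Moves the arm, as the interface text tells. Its arguments: {"type":"object","properties":{"commands":{"type":"array","items":{"type":"object","properties":{"dx":{"type":"number"},"dy":{"type":"number"},"dz":{"type":"number"},"spin":{"type":"number"},"fingers":{"type":"number"}}}},"force":{"type":"number"}},"required":["commands"]}

```bash
mkdir -p pics
cat > h.py <<'E'
import numpy as np, cv2
from rig import readout, get_image, camera_model, arm, models
def ray(cam,px):
    m=camera_model(cam);K=np.array(m["camera_matrix"]);T=np.array(m["cam_to_world"])
    v=np.array([(px[0]-K[0,2])/K[0,0],(px[1]-K[1,2])/K[1,1],1.0])
    return T[:3,3],T[:3,:3]@v
def at(cam,px,z):
    o,d=ray(cam,px);return (o+d*(z-o[2])/d[2]).round(1)
def proj(cam,P):
    m=camera_model(cam);K=np.array(m["camera_matrix"]);T=np.linalg.inv(np.array(m["cam_to_world"]))
    p=T[:3,:3]@np.array(P,float)+T[:3,3];p=K@p;return p[:2]/p[2]
E
python3 - <<'E'
from h import *
for c in("top","side"):
    im=get_image(c);cv2.imwrite(f"pics/{c}0.png",im)
    print(c,np.array(camera_model(c)["cam_to_world"])[:3,3].round())
    for t in("blue_tool","red_tool","salt_shaker","scissors","tin_tuna","blue_snap"):
        z=60 if "tool" in t else 0
        print(t,[(np.round(d["pixel"]),round(d["conf"],2),at(c,d["pixel"],z)) for d in models.mark_of(c,t)[:2]],[np.round(d["bbox"]) for d in models.search_frame(c,t)[:1]])
E
```

```text
top [ 318.  -28. 1592.]
blue_tool [(array([269., 239.]), 0.72, array([553.6, 163.4,  60. ]))] [array([255., 234., 273., 285.])]
red_tool [(array([375., 233.]), 0.84, array([ 574.1, -165.9,   60. ]))] [array([363., 220., 386., 279.])]
salt_shaker [(array([325., 200.]), 0.44, array([691.4,  -8.7,   0. ]))] [array([319., 189., 337., 210.])]
scissors [(array([193., 273.]), 0.68, array([449.8, 411.8,   0. ]))] [array([173., 263., 197., 299.])]
tin_tuna [(array([457., 247.]), 0.68, array([ 542.7, -435.5,    0. ]))] []Traceback (most recent call last):
  File "<stdin>", line 7, in <module>
ValueError: it knows: blue_tool, red_tool, salt_shaker, scissors, tin_tuna
```

View pics/top0.png

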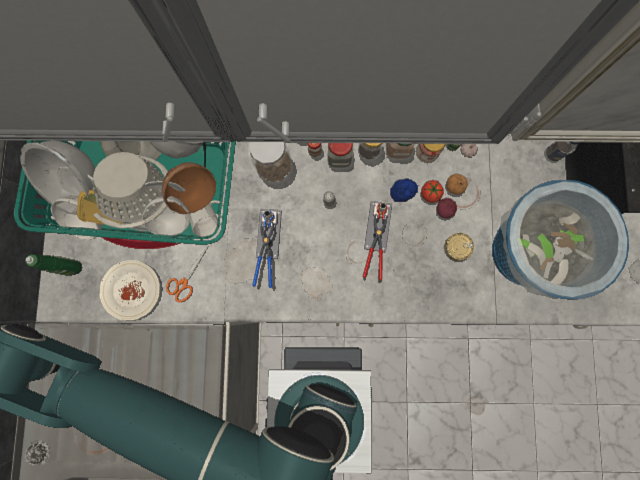

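The top view shows the blue pliers with the pivot at about (267,240) and the handles running to about (257–272, 287). The red pliers are at about (378,235), and the arm is at lower left. Next I'll refine the blue tool's axis from its colour.

Run:
```python
from h import *
im=get_image("top")
c=cv2.resize(im[195:300,215:300],None,fx=5.6,fy=5.6,interpolation=cv2.INTER_CUBIC)
h=cv2.cvtColor(im,cv2.COLOR_BGR2HSV)
m=cv2.inRange(h,(105,120,60),(125,255,255));m[:,:240]=0;m[:,290:]=0;m[:240]=0;m[300:]=0
for r in range(240,295,3):
    xs=np.nonzero(m[r])[0]
    if len(xs): print(r,xs.min(),xs.max(),at("top",(xs.min()-.0,r),60)[:2],at("top",(xs.max()+.0,r),60)[:2])
s=get_image("side");cv2.imwrite("pics/side0.png",s);cv2.imwrite("pics/crop.png",c)
for t in("blue_tool","red_tool"): print(t,[(np.round(d["pixel"],1),round(d["conf"],2),at("side",d["pixel"],60)) for d in models.mark_of("side",t)[:2]])
print(readout.state())
```

```text
258 258 270 [493.2 196.3] [493.6 159.1]
261 258 270 [483.9 195.9] [484.3 158.9]
264 257 270 [474.6 198.7] [475.  158.6]
267 256 270 [465.3 201.5] [465.7 158.3]
270 256 270 [456.  201.2] [456.5 158. ]
273 255 270 [446.8 203.9] [447.2 157.8]
276 254 271 [437.5 206.7] [438.  154.4]
279 254 271 [428.3 206.4] [428.8 154.2]
282 253 271 [419.1 209.1] [419.7 153.9]
285 253 271 [409.9 208.8] [410.5 153.6]
blue_tool [(array([255.2, 206.9]), 0.81, array([553.8, 167.4,  60. ]))]
red_tool [(array([368.3, 273.4]), 0.69, array([ 576.4, -175.6,   60. ]))]
{'t': 0.75, 'q': array([ 1.21619153e+00,  1.15967999e-01,  1.44159399e+00, -2.46166221e-05,
        1.58397886e+00, -3.78173473e-02]), 'qvel': array([ 0.00115652,  0.00069104, -0.00067399, -0.0007099 ,  0.00041028,
        0.00035953]), 'joint_torque': array([-2.32419960e-03, -7.31631517e+01, -6.32601786e+01, -2.45802366e-04,
        3.78994218e-04, -2.99780527e-05]), 'eef_pos': array([210.30301112, 641.41399387, 231.32845705]), 'tcp_rot': array([1.71206129e-05, 1.57732403e-01, 9.87481893e-01, 2.30047001e-05]), 'contact_force': array([ 0.03854334, -0.44423803, -0.32636176]), 'torque': array([0.01734315, 0.00790639, 0.01106222]), 'gripper_force': 0.0, 'gripper_width': 85.0934885483683}
```

View pics/crop.png

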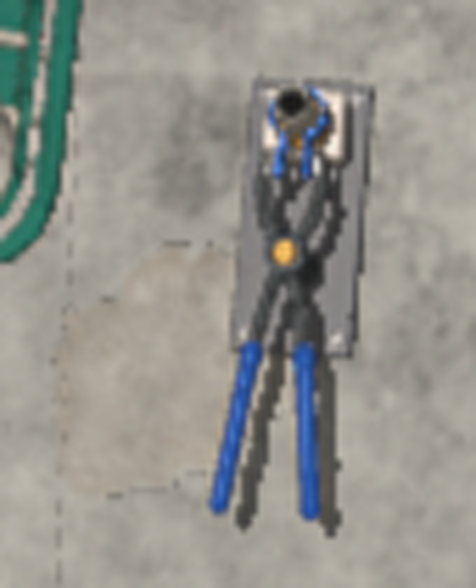

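View pics/side0.png

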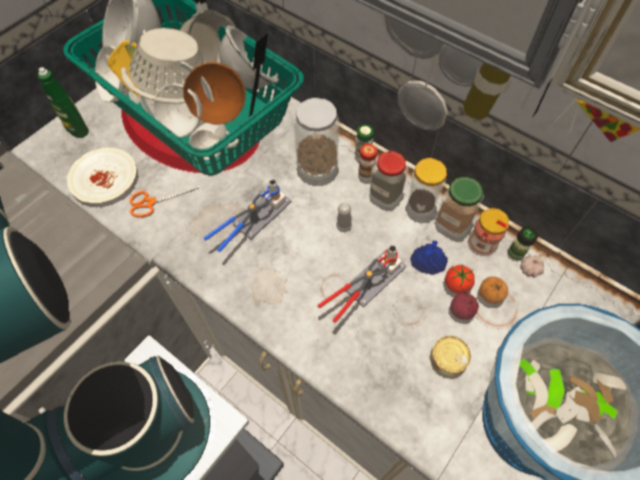

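The grip point is about (452, 179.5) with a tool yaw of about -0.055. The tool therefore needs a spin of +0.262, dx of +242 mm and dy of -462 mm. I'll travel there high.

>>> step_arm:
  commands:
    - {"dx": 0.0185, "dy": -0.0355, "spin": 0.02, "fingers": 0}
    - {"dx": 0.0185, "dy": -0.0355, "spin": 0.02}
    - {"dx": 0.0185, "dy": -0.0355, "spin": 0.02}
    - {"dx": 0.0185, "dy": -0.0355, "spin": 0.02}
    - {"dx": 0.0185, "dy": -0.0355, "spin": 0.02}
  force: 25

```text
invalid input
```

>>> step_arm:
  commands:
    - {"dx": 0.0185, "dy": -0.0355, "spin": 0.02}
    - {"dx": 0.0185, "dy": -0.0355, "spin": 0.02}
    - {"dx": 0.0185, "dy": -0.0355, "spin": 0.02}
    - {"dx": 0.0185, "dy": -0.0355, "spin": 0.02}
    - {"dx": 0.0185, "dy": -0.0355, "spin": 0.02}

```text
invalid input
```

>>> step_arm:
  commands:
    - {"dx": 0.0185, "dy": -0.0355, "spin": 0.02}
    - {"dx": 0.0185, "dy": -0.0355, "spin": 0.02}
    - {"dx": 0.0185, "dy": -0.0355, "spin": 0.02}
    - {}
    - {}

```text
invalid input
```

>>> step_arm:
  commands:
    - {"dx": 0.0185, "dy": -0.0355, "dz": 0, "spin": 0.02, "fingers": 0}
    - {"dx": 0.0185, "dy": -0.0355, "dz": 0, "spin": 0.02, "fingers": 0}
    - {"dx": 0.0185, "dy": -0.0355, "dz": 0, "spin": 0.02, "fingers": 0}
    - {"dx": 0.0185, "dy": -0.0355, "dz": 0, "spin": 0.02, "fingers": 0}
    - {"dx": 0.0185, "dy": -0.0355, "dz": 0, "spin": 0.02, "fingers": 0}
  force: 25

```text
t: 1.17
eef_pos: [303.1, 462.2, 231.3]
tcp_rot: [0.0, 0.107, 0.994, 0.0]
contact_force: [2.0, 0.8, 0.7]
gripper_width: 85.5
gripper_force: 0.0
```

>>> step_arm:
  commands:
    - {"dx": 0.0185, "dy": -0.0355, "dz": 0, "spin": 0.02, "fingers": 0}
    - {"dx": 0.0185, "dy": -0.0355, "dz": 0, "spin": 0.02, "fingers": 0}
    - {"dx": 0.0185, "dy": -0.0355, "dz": 0, "spin": 0.02, "fingers": 0}
    - {"dx": 0.0185, "dy": -0.0355, "dz": 0, "spin": 0.02, "fingers": 0}
    - {"dx": 0.0185, "dy": -0.0355, "dz": 0, "spin": 0.02, "fingers": 0}
  force: 25

```text
t: 1.58
eef_pos: [395.6, 284.6, 231.6]
tcp_rot: [0.0, 0.058, 0.998, 0.0]
contact_force: [1.1, 0.6, 0.0]
gripper_width: 85.1
gripper_force: 0.0
```

>>> step_arm:
  commands:
    - {"dx": 0.0185, "dy": -0.0355, "dz": 0, "spin": 0.02, "fingers": 0}
    - {"dx": 0.0185, "dy": -0.0355, "dz": 0, "spin": 0.02, "fingers": 0}
    - {"dx": 0.0185, "dy": -0.0355, "dz": 0, "spin": 0.02, "fingers": 0}
    - {"dx": 0, "dy": 0, "dz": -0.035, "spin": 0, "fingers": 0}
    - {"dx": 0, "dy": 0, "dz": -0.035, "spin": 0, "fingers": 0}
  force: 25

```text
t: 2.0
eef_pos: [452.5, 178.1, 162.2]
tcp_rot: [0.002, 0.03, 1.0, 0.001]
contact_force: [0.7, 1.1, -1.3]
gripper_width: 85.8
gripper_force: 0.0
```

Run:
```python
from h import *
s=readout.state();print(s["eef_pos"],s["tcp_rot"])
cv2.imwrite("pics/w1.png",get_image("wrist"))
m=camera_model("wrist");K=np.array(m["camera_matrix"]);T=np.array(m["cam_to_world"]);print(K,T.round(3))
im=cv2.imread("pics/w1.png");h=cv2.cvtColor(im,cv2.COLOR_BGR2HSV)
mk=cv2.inRange(h,(105,120,60),(125,255,255))
def wat(px,z):
    v=np.array([(px[0]-K[0,2])/K[0,0],(px[1]-K[1,2])/K[1,1]]);r=np.linalg.norm(v)
    d=T[:3,:3]@np.array([*(np.sin(r)*v/r),np.cos(r)]);o=T[:3,3];return (o+d*(z-o[2])/d[2]).round(1)
n,l,st,ce=cv2.connectedComponentsWithStats(mk)
for i in range(1,n):
    if st[i,4]>150:
        p=np.argwhere(l==i)[:,::-1]; W=np.array([wat(q,60) for q in p[::5]])[:,:2]
        vx,vy,x0,y0=cv2.fitLine(W.astype(np.float32),cv2.DIST_L2,0,.01,.01).ravel()
        print(st[i],W.min(0),W.max(0),"line",x0,y0,np.arctan(vy/vx),"y@452",y0+(452-x0)*vy/vx)
```

```text
[452.49243199 178.10744567 162.23537599] [2.00252318e-03 3.02702480e-02 9.99539509e-01 6.86871102e-04]
[[371.64829954   0.         317.74461037]
 [  0.         371.64829954 240.46000967]
 [  0.           0.           1.        ]] [[ 5.90000e-02  9.63000e-01  2.63000e-01  3.82071e+02]
 [ 9.98000e-01 -5.70000e-02 -1.80000e-02  1.81328e+02]
 [-2.00000e-03  2.64000e-01 -9.65000e-01  2.96687e+02]
 [ 0.00000e+00  0.00000e+00  0.00000e+00  1.00000e+00]]
[ 268  164   36  137 2134] [394.7 148.2] [488.8 165. ] line 440.27072 156.1288 0.07001729 y@452 156.9514
[ 327  164   34  137 2136] [397.6 181.3] [490.5 206. ] line 442.25 194.06355 -0.18081245 y@452 192.28116
```

View pics/w1.png

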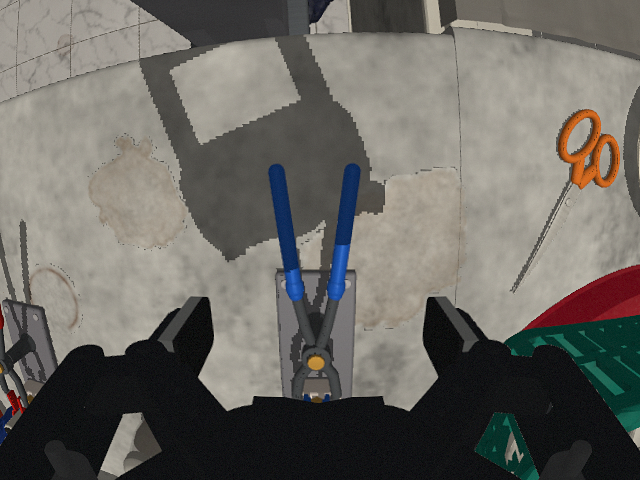

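The wrist view shows the blue handles between the open fingers, from about (277,165) and (352,165) to the pivot at (316,362). The hand was still settling when I took it, so I'll measure again at rest.

```bash
cat > w.py <<'E'
from h import *
m=camera_model("wrist");K=np.array(m["camera_matrix"]);T=np.array(m["cam_to_world"])
im=get_image("wrist");h=cv2.cvtColor(im,cv2.COLOR_BGR2HSV)
print(readout.state()["eef_pos"],readout.state()["tcp_rot"],T[:3,3])
mk=cv2.inRange(h,(105,120,60),(125,255,255))
def wat(px,z):
    v=np.array([(px[0]-K[0,2])/K[0,0],(px[1]-K[1,2])/K[1,1]]);r=np.linalg.norm(v)
    d=T[:3,:3]@np.array([*(np.sin(r)*v/r),np.cos(r)]);o=T[:3,3];return (o+d*(z-o[2])/d[2]).round(1)
n,l,st,ce=cv2.connectedComponentsWithStats(mk)
for i in range(1,n):
    if st[i,4]>150:
        p=np.argwhere(l==i)[:,::-1]; W=np.array([wat(q,60) for q in p[::5]])[:,:2]
        vx,vy,x0,y0=cv2.fitLine(W.astype(np.float32),cv2.DIST_L2,0,.01,.01).ravel()
        print(st[i],W.min(0),W.max(0),"line",x0,y0,np.arctan(vy/vx),"y@452",y0+(452-x0)*vy/vx)
E
python3 w.py
```

```text
[449.03589467 178.65922278 156.56466646] [-0.00328698  0.02906734  0.99957133 -0.00120272] [382.07142257 181.32820324 296.68707332]
[ 268  171   37  141 2246] [399.1 147.6] [497.4 164.3] line 446.40134 155.57733 0.068661354 y@452 155.96234
[ 328  171   35  140 2240] [402.1 181.6] [498.2 207.7] line 448.4038 194.99754 -0.17873871 y@452 194.34782
```

```bash
python3 w.py; python3 w.py
```

```text
[449.88091756 179.42766205 159.94798073] [-1.77612350e-03  2.86375281e-02  9.99588071e-01 -6.52054024e-04] [381.88344678 181.90044528 299.63246142]
[ 268  171   36  139 2201] [399.  147.6] [496.8 164.7] line 446.56418 155.58594 0.072814554 y@452 155.98245
[ 327  171   34  139 2200] [401.9 181.5] [498.2 207.2] line 448.30478 195.11728 -0.17531049 y@452 194.46275
[450.6802421  180.03645195 162.18764701] [-2.60570653e-04  2.82899171e-02  9.99599720e-01 -1.09199986e-04] [382.29149254 182.48013794 302.83274635]
[ 267  169   36  138 2158] [399.  147.6] [497.1 164.8] line 446.7977 155.68982 0.07422447 y@452 156.07668
[ 325  169   35  138 2155] [401.9 181.3] [498.  207.8] line 448.27216 195.13898 -0.17701548 y@452 194.4721
```

>>> step_arm:
  commands:
    - {"dx": 0, "dy": -0.004, "dz": -0.025, "spin": 0, "fingers": 0}
    - {"dx": 0, "dy": 0, "dz": -0.03, "spin": 0, "fingers": 0}
    - {"dx": 0, "dy": 0, "dz": -0.03, "spin": 0, "fingers": 0}
    - {"dx": 0, "dy": 0, "dz": -0.025, "spin": 0, "fingers": 0}
    - {"dx": 0, "dy": 0, "dz": -0.015, "spin": 0, "fingers": 0}
  force: 25

```text
t: 2.62
eef_pos: [451.0, 176.6, 36.4]
tcp_rot: [0.0, 0.028, 1.0, 0.0]
contact_force: [-0.7, 0.3, -0.3]
gripper_width: 85.5
gripper_force: 0.0
```

>>> step_arm:
  commands:
    - {"dx": 0, "dy": 0, "dz": 0, "spin": 0, "fingers": 0.1}
    - {"dx": 0, "dy": 0, "dz": 0, "spin": 0, "fingers": 0.2}
    - {"dx": 0, "dy": 0, "dz": 0, "spin": 0, "fingers": 0.3}
    - {"dx": 0, "dy": 0, "dz": 0, "spin": 0, "fingers": 0.36}
    - {"dx": 0, "dy": 0, "dz": 0, "spin": 0, "fingers": 0.4}
  force: 25

```text
t: 3.03
eef_pos: [451.6, 176.2, 38.0]
tcp_rot: [0.001, 0.028, 1.0, 0.0]
contact_force: [0.1, -1.6, 0.6]
gripper_width: 51.3
gripper_force: 0.5
```

```bash
python3 -c "
from h import *
cv2.imwrite('pics/w2.png',get_image('wrist'));s=readout.state();print(s['eef_pos'],s['contact_force'],s['gripper_width'],s['gripper_force'])"
```

```text
[451.40942484 176.09250547  37.62585613] [ 0.05852795 -0.9639526   0.38112972] 51.35892290920326 0.4829726368188858
```

View pics/w2.png

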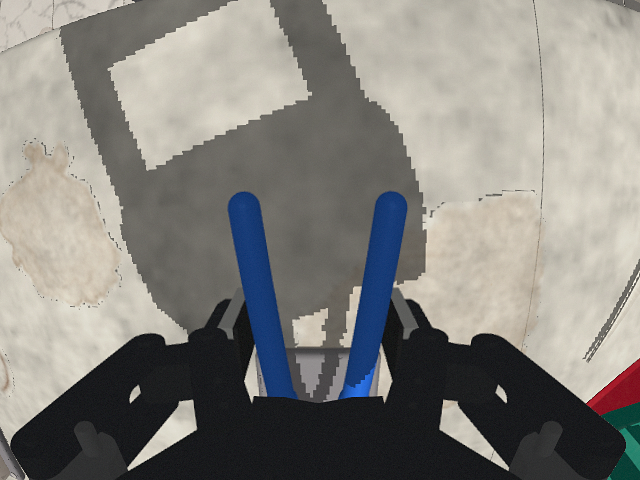

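The handles, with tips at (243,205) and (391,205), sit centred between the pads. I'll squeeze gradually.

>>> step_arm:
  commands:
    - {"dx": 0, "dy": 0, "dz": 0, "spin": 0, "fingers": 0.45}
    - {"dx": 0, "dy": 0, "dz": 0, "spin": 0, "fingers": 0.5}
    - {"dx": 0, "dy": 0, "dz": 0, "spin": 0, "fingers": 0.55}
    - {"dx": 0, "dy": 0, "dz": 0, "spin": 0, "fingers": 0.6}
    - {"dx": 0, "dy": 0, "dz": 0, "spin": 0, "fingers": 0.65}
  force: 25

```text
t: 3.5
eef_pos: [450.9, 176.1, 36.7]
tcp_rot: [0.0, 0.028, 1.0, 0.0]
contact_force: [0.1, 1.9, 1.7]
gripper_width: 29.8
gripper_force: 1.2
```

>>> step_arm:
  commands:
    - {"dx": 0, "dy": 0, "dz": 0, "spin": 0, "fingers": 0.7}
    - {"dx": 0, "dy": 0, "dz": 0, "spin": 0, "fingers": 0.72}
    - {"dx": 0, "dy": 0, "dz": 0, "spin": 0, "fingers": 0.72}
    - {"dx": 0, "dy": 0, "dz": 0, "spin": 0, "fingers": 0.72}
  force: 25

```text
t: 3.83
eef_pos: [450.8, 176.0, 36.5]
tcp_rot: [-0.0, 0.028, 1.0, 0.0]
contact_force: [-2.6, 1.8, 5.3]
gripper_width: 24.1
gripper_force: 14.2
```

The width is 24 mm with the force rising, so the handles are at the stop. I'll open and then retreat.

>>> step_arm:
  commands:
    - {"dx": 0, "dy": 0, "dz": 0, "spin": 0, "fingers": 0.6}
    - {"dx": 0, "dy": 0, "dz": 0, "spin": 0, "fingers": 0.45}
    - {"dx": 0, "dy": 0, "dz": 0, "spin": 0, "fingers": 0.3}
    - {"dx": 0, "dy": 0, "dz": 0, "spin": 0, "fingers": 0.15}
    - {"dx": 0, "dy": 0, "dz": 0, "spin": 0, "fingers": 0}

```text
t: 4.25
eef_pos: [450.7, 175.8, 36.2]
tcp_rot: [-0.0, 0.028, 1.0, -0.0]
contact_force: [0.2, 0.4, 0.4]
gripper_width: 80.1
gripper_force: 0.0
```

>>> step_arm:
  commands:
    - {"dx": 0, "dy": 0, "dz": 0, "spin": 0, "fingers": 0}
    - {"dx": 0, "dy": 0, "dz": 0, "spin": 0, "fingers": 0}
    - {"dx": 0, "dy": 0, "dz": 0.02, "spin": 0, "fingers": 0}
    - {"dx": 0, "dy": 0, "dz": 0.03, "spin": 0, "fingers": 0}
    - {"dx": 0, "dy": 0, "dz": 0.03, "spin": 0, "fingers": 0}
  force: 25

```text
t: 4.67
eef_pos: [450.2, 175.7, 116.7]
tcp_rot: [-0.001, 0.028, 1.0, -0.0]
contact_force: [0.0, -0.1, 0.4]
gripper_width: 85.4
gripper_force: 0.0
```

>>> step_arm:
  commands:
    - {"dx": 0, "dy": 0, "dz": 0.03, "spin": 0, "fingers": 0}
    - {"dx": -0.02, "dy": 0, "dz": 0.03, "spin": 0, "fingers": 0}
    - {"dx": -0.03, "dy": 0, "dz": 0.025, "spin": 0, "fingers": 0}
    - {"dx": -0.02, "dy": 0, "dz": 0, "spin": 0, "fingers": 0}
    - {"dx": 0, "dy": 0, "dz": 0, "spin": 0, "fingers": 0}
  force: 25

```text
t: 5.08
eef_pos: [379.1, 176.1, 203.3]
tcp_rot: [0.002, 0.028, 1.0, 0.001]
contact_force: [-1.4, -0.1, -0.2]
gripper_width: 85.3
gripper_force: 0.0
```

```bash
python3 -c "
from h import *
r=lambda i:cv2.resize(i,None,fx=6,fy=6,interpolation=cv2.INTER_CUBIC)
w=get_image('wrist');s=get_image('side');s=get_image('side')
cv2.imwrite('pics/w3.png',w)
a=r(s[170:265,200:300]);b=cv2.imread('pics/side0.png')[170:265,200:300]
cv2.imwrite('pics/s3.png',cv2.resize(np.hstack([r(b)[:,:],a]),(800,380)))
print(readout.state()['eef_pos'])"
```

```text
[381.00697529 175.91813245 201.0774071 ]
```

View pics/w3.png

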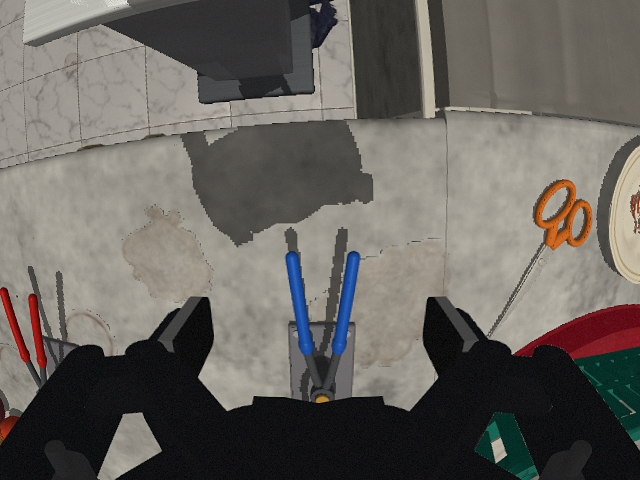

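View pics/s3.png

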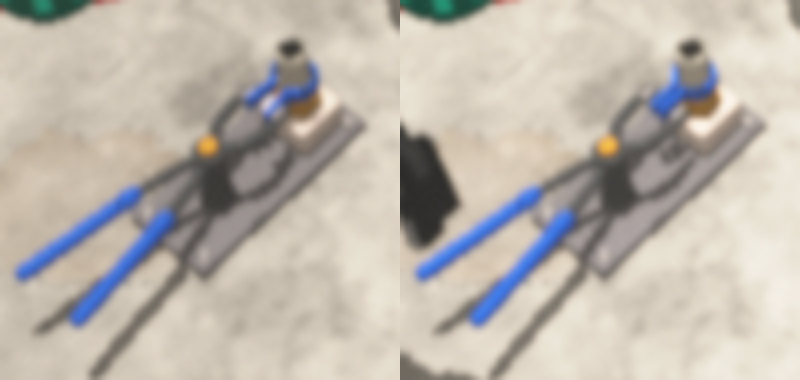

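The before/after side crop shows the blue clip's ears now together at about (668,100), where they were apart at (250–275, 105). The handles have sprung back open, and the arm is clear.

```bash
python3 -c "
from rig import arm
print(arm.hand_in())"
```

```text
the job is handed in; nothing more can be done
None
```

The blue clip is clicked shut and the blue pliers have sprung open again; I never moved near the red pliers, the salt shaker, the scissors or the tin, and the job is handed in.

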